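# Load the turntable race with bearing balls

### The arm

A 6-joint arm with a two-finger parallel gripper is mounted at the origin on the work surface. World frame = base frame: x ahead of the robot, y to its left, z up, the work surface at z = 0. Lengths are in m, angles in rad, forces in N, time in s.
With the tool pointing down it reaches from about 0.35 to 0.95 m from the base axis. Payload 17.4 kg.
Tool frame: the origin (TCP) lies at the very end of the fingers, on their centre line; the grasp point (between the pads) lies 19 mm behind it (manip.tcp_to_grasp is the distance from the TCP to the grasp point, in m); z points along the fingers, y is the direction in which the jaws open and shut (so a half turn about z gives the same grasp; the last joint's range is limited). The gripper opens to 93 mm and grips with 3 to 60 N. Pads are 15 mm wide; open, the fingers measure 128 mm over their backs; the gripper's body (75 mm by 188 mm) begins 65 mm behind the grasp point.
Start: joints at [-0.038, 0.116, 1.442, -0, 1.584, -0.038], TCP at [0.675, -0, 0.219] pointing down, gripper open.
Joint ranges: [-2.83, 2.83], [-0.83, 2.19], [0.07, 2.5], [-1.14, 4.28], [0.01, 3], [-2.97, 2.97]. Speed limits (rad/s): [1.89, 1.89, 2.22, 3.14, 3.14, 3.14].

### API

Orientations are given as a 3x3 rotation matrix whose columns are the frame's x, y, z axes.
In Python, from workcell import manip gives the robot as it stands.
- The arm moves only by the tool send_rows, never from a script. Its argument "commands" is text: rows parted by semicolons, each of 7 numbers parted by spaces: the shift along the tool's x, y, z in mm, then the turn, a rotation vector about the tool's x, y, z in degrees, then the finger opening in mm, from 0 to 93. In form: x y z rx ry rz hand; .... A call has 1 to 5 rows; each row is the pose to reach, as a shift and turn from the pose commanded when the call began, along the tool's axes at that moment; what a row does not reach only later rows make up. A row lasts 1/8 s, in which the tool goes at most 62.5 mm and 10.7 degrees, less where a joint would pass 70% of its speed; a pose out of reach is approached as far as the arm can. A call with a gripper value outside its range is refused whole. The fingers move at their own pace and stop on an object; "newtons" is the grip in N (left out, the last holds). Time passes only in rows, so rows that repeat a pose let the fingers close. It gives the time, the measured TCP pose, the force and the opening at its end, in the units of the state.
- manip.get_obs(): the state, without advancing time (a new reading comes with each control period).
- manip.read_camera(name): name is "scene" or "side" or "wrist"; returns the picture (384x512x3 uint8, red, green, blue); there is no depth.
- manip.calibration(name): a dict with "fx", "fy", "cx", "cy" (pixels), "k1" (the pictures are not rectified: a ray, as slopes to the right and down, at radius r is drawn at 1 + k1 r^2 times it, then the intrinsics apply), "xyz" and "rotation" of the camera in the world. Camera axes: x right, y down, z forward; pixel columns grow to the right and rows downward; lengths in m; the calibration is good to about 2 mm. A picture is of the moment at which its call begins: read the wrist's pose just before it. calibration takes no time and is no camera call; for the wrist camera it gives the pose at the moment of the call.
- manip.close_job(): hands the job in, once; it reports no verdict.
The state is a dict: "clock": time; "qpos": joint angles; "joint_vel": joint speeds; "tau": joint torques, N m; "eef_pos": TCP position; "eef_rot": TCP orientation; "ft_force": force on the tool from outside, world axes, zero at the start; "wrist_torque": the same for the moment, N m; "opening": finger opening in m.
Only numpy, scipy, OpenCV 4.12 (cv2) and the standard library are available. Lean on these libraries where they do the work, as an engineer would, in place of code of your own. Each camera call takes 0.05 s, during which the arm holds its last target.

### The job

Load the five steel balls into the ring channel of the turntable race: carry the orange scoop level with the balls aboard, rest its spout gently on the outer rim with the tip reaching in over the channel, and only then tip it, spout kept down low, so that all five balls roll into the channel and none drops from a height or bounces out. Then set the empty scoop down upright on the free bench and let go; leave everything else alone.

Things in the scene. Friction and masses are not known exactly. Their poses are not given: they have to be found in the camera images.
- scoop_mid (a point): Centre of the loose orange ball scoop, half-way up (17 mm above its flat underside): a straight open-topped trough 166 mm long (x), 34 mm wide (y), 34 mm high, 130 to 210 g plus 220 g of balls. The spout, its open end, points along its own -x; the +x end is closed. Its outer sides are flat and parallel: grip it across the 34 mm width from above. Walls 3 mm, inside width 28 mm.
- scoop_lip (a point): Tip of the scoop's spout: middle of the lower front edge, on the underside, 83 mm from the scoop's middle along -x; same axes. The inside floor is 3 mm above the underside and ramps up 15 degrees over the last 42 mm, to 13 mm at the spout end: balls stay in while it is about level, start to roll out when tipped spout-down over 15 degrees, and 30 to 40 degrees empties it.
- race_rim (a point): Centre of the circle of the race's outer rim, at rim height, 30 mm above the bench. The outer wall is upright, 190 mm outer diameter, 6 mm thick, hard.
- race: Lower ball race of a turntable, fixed to the bench: a round aluminium dish with a red hub. Origin at the centre of its underside on the bench, z up. The channel floor is flat, 8 mm above the bench, from radius 30 to 89 mm; the hub is 60 mm in diameter up to 40 mm high, then a cone to 56 mm high, then a 24 mm spindle stub to 77 mm. Poured straight at the hub the balls may pile up; beside it they spread round the channel.
- ball1_center (a point): Centre of steel bearing ball 1 of 5, 22 mm diameter, 44 g, polished, rolls easily; at the start lying in the scoop in a row. In the race it lies with its centre 19 mm above the bench.
- ball2_center (a point): Centre of steel bearing ball 2 of 5, 22 mm diameter, 44 g, polished, rolls easily; at the start lying in the scoop in a row. In the race it lies with its centre 19 mm above the bench.
- ball3_center (a point): Centre of steel bearing ball 3 of 5, 22 mm diameter, 44 g, polished, rolls easily; at the start lying in the scoop in a row. In the race it lies with its centre 19 mm above the bench.
- ball4_center (a point): Centre of steel bearing ball 4 of 5, 22 mm diameter, 44 g, polished, rolls easily; at the start lying in the scoop in a row. In the race it lies with its centre 19 mm above the bench.
- ball5_center (a point): Centre of steel bearing ball 5 of 5, 22 mm diameter, 44 g, polished, rolls easily; at the start lying in the scoop in a row. In the race it lies with its centre 19 mm above the bench.
- battery: Bystander, to be left alone: a loose blue and grey battery pack 135 x 44 x 26 mm; origin at the centre of its underside. Its long axis is its x.
- servo: Bystander, to be left alone: a loose small grey servo motor 55 x 20 x 44 mm; origin at the centre of its underside.
- wheel: Bystander, to be left alone: a loose dark grey rubber wheel with yellow hub lying flat, 72 mm diameter, 26 mm thick; origin at the centre of its underside.
- upper_ring: Bystander, to be left alone: a loose flat aluminium ring lying on the bench, 120 mm outer diameter, 12 mm thick; origin at the centre of its underside.
- driver: Bystander, to be left alone: a loose screwdriver with green handle, about 170 mm long, lying flat; origin at the centre of its underside. Its long axis is its x.
Things that resemble listed ones, but are neither listed nor needed, are in the scene too. Of the things shaped like the part that bears scoop_mid, the orange one is meant. Of the things like the race, leave any that is blue; of the rest the smaller one is meant.

How it is judged:
By the outcome, as a careful person would: the job done as asked, in the order asked, and still so for the second after the job is handed in, with the robot touching nothing.
It also fails if it takes over 64 s, if anything falls off the work surface, if the arm or the gripper's body presses on something with over 40 N, if the wrist force passes 120 N, or if a joint passes its speed limit or range.

## Working session

There is one attempt and no reset: what is moved stays moved. The work goes in short steps, Python scripts to look and compute and a tool call to move; the robot and the scene stay as the last step left them, time stands still between calls to the robot, and variables do not carry over. Pictures are saved under pics/ and viewed, and the job is handed in when it is done.

Besides the shell and the picture viewer there is one more tool, called as name(argument=value, ...) on one line, values as JSON. send_rows: Moves the arm, as the interface text tells. Its arguments: {"type":"object","properties":{"commands":{"type":"string"},"newtons":{"type":"number"}},"required":["commands"]}

```bash
ls; mkdir -p pics; python3 - <<'E'
from workcell import manip
import cv2
o=manip.get_obs(); print(o['clock'],o['eef_pos'],o['eef_rot'],o['opening'],manip.tcp_to_grasp)
for n in ['scene','side','wrist']:
    c=manip.calibration(n); print(n,c)
    cv2.imwrite(f'pics/{n}0.png',cv2.cvtColor(manip.read_camera(n),cv2.COLOR_RGB2BGR))
E
```

```text
pics
0.0 [ 6.7481036e-01 -4.8521123e-05  2.1792766e-01] [[ 4.79586986e-05  9.99999391e-01 -1.10298377e-03]
 [ 9.99999999e-01 -4.79549450e-05  3.42965597e-06]
 [ 3.37676035e-06 -1.10298394e-03 -9.99999392e-01]] 0.09289270219174273 0.0188
scene {'fx': 363.38136476695405, 'fy': 363.38136476695405, 'cx': 258.1800447708207, 'cy': 190.6673636955346, 'k1': -0.11379870766539167, 'xyz': array([ 1.15065855, -0.36626674,  0.76314568]), 'rotation': array([[ 0.54721511,  0.58375615, -0.59982029],
       [ 0.83686047, -0.39429731,  0.3797291 ],
       [-0.01483833, -0.70975939, -0.70428789]])}
side {'fx': 387.1982168913129, 'fy': 387.1982168913129, 'cx': 258.28436752122826, 'cy': 188.39378429680238, 'k1': 0.020908041820558425, 'xyz': array([ 0.05101191, -0.63523936,  0.73616277]), 'rotation': array([[ 0.78864968, -0.39215895,  0.47354307],
       [-0.61439161, -0.53214793,  0.58253028],
       [ 0.02355051, -0.75035321, -0.66061747]])}
wrist {'fx': 331.14636824397576, 'fy': 331.14636824397576, 'cx': 258.6943795333564, 'cy': 193.0102318225946, 'k1': -0.039228822684839085, 'xyz': array([0.67427002, 0.06411213, 0.3838094 ]), 'rotation': array([[ 9.99998758e-01, -7.39144489e-04, -1.39196639e-03],
       [-1.05031314e-03, -9.71037601e-01, -2.38924410e-01],
       [-1.17505204e-03,  2.38925575e-01, -9.71037172e-01]])}
```

View pics/scene0.png

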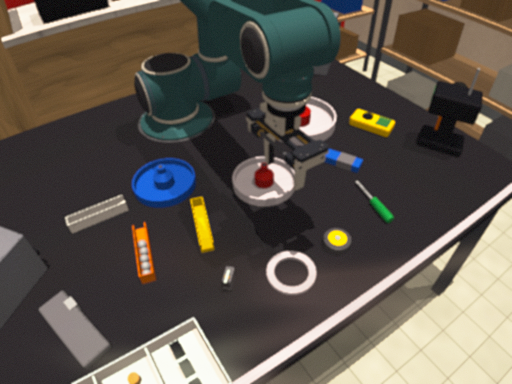

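View pics/side0.png

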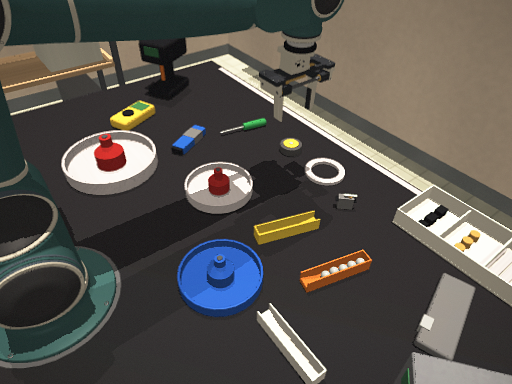

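View pics/wrist0.png

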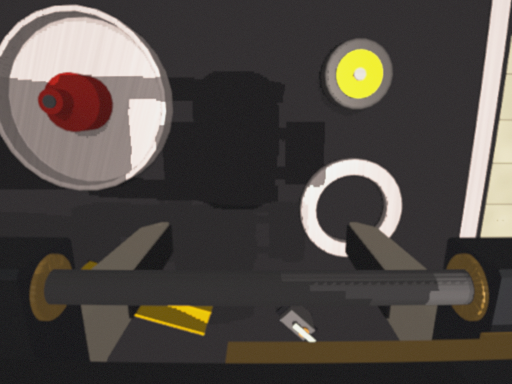

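Candidates: the scoops are orange with balls at scene (143,252) / side (336,270), yellow at (202,225) / (287,228), and grey-white at (97,213) / (290,342). The orange one is meant. The races are blue at scene (163,182), which I leave alone, red-hub A at scene (263,182) / side (219,187), and red-hub B at scene (317,118) / side (110,160). A looks smaller, which I will confirm by measuring and in crops.

```bash
cat > h.py <<'E'
import numpy as np, cv2
from workcell import manip
def K(c): return np.array([[c['fx'],0,c['cx']],[0,c['fy'],c['cy']],[0,0,1.]])
def rays(c,uv):
    uv=np.atleast_2d(np.array(uv,float))
    d=np.array([(uv[:,0]-c['cx'])/c['fx'],(uv[:,1]-c['cy'])/c['fy']]).T
    s=d.copy()
    for _ in range(20): s=d/(1+c['k1']*(s**2).sum(1,keepdims=True))
    v=np.c_[s,np.ones(len(s))]@np.array(c['rotation']).T
    return np.array(c['xyz']),v
def onplane(c,uv,z):
    o,v=rays(c,uv); t=(z-o[2])/v[:,2]; return o+v*t[:,None]
def tri(c1,p1,c2,p2):
    o1,v1=rays(c1,p1);o2,v2=rays(c2,p2);out=[]
    for a,b in zip(v1,v2):
        s=np.linalg.lstsq(np.c_[a,-b],o2-o1,rcond=None)[0]
        out.append(np.r_[(o1+a*s[0]+o2+b*s[1])/2,np.linalg.norm(o1+a*s[0]-o2-b*s[1])])
    return np.array(out)
def proj(c,P):
    p=(np.atleast_2d(P)-c['xyz'])@np.array(c['rotation']); s=p[:,:2]/p[:,2:]
    s=s*(1+c['k1']*(s**2).sum(1,keepdims=True)); return s*[c['fx'],c['fy']]+[c['cx'],c['cy']]
def crop(src,dst,x0,y0,x1,y1,f):
    im=cv2.imread(src)[y0:y1,x0:x1]; cv2.imwrite(dst,cv2.resize(im,None,fx=f,fy=f,interpolation=cv2.INTER_CUBIC))
E
python3 - <<'E'
from h import *
crop('pics/scene0.png','pics/c1.png',100,180,220,300,5)
crop('pics/side0.png','pics/c2.png',290,240,390,300,7)
crop('pics/side0.png','pics/c3.png',50,120,270,220,3.5)
E
```

```text
(no output)
```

View pics/c1.png

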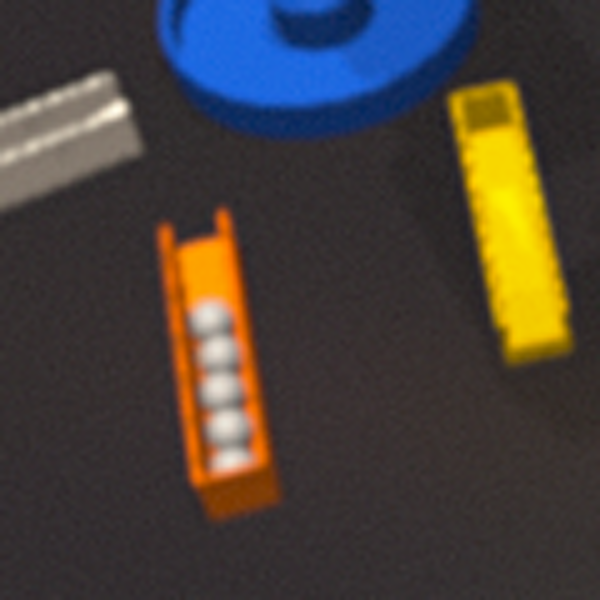

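View pics/c2.png

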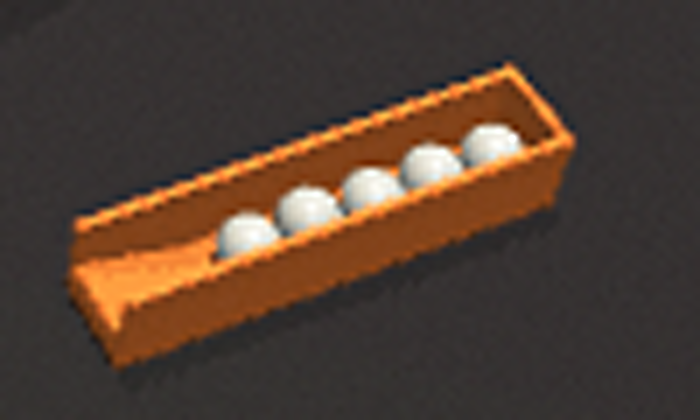

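View pics/c3.png

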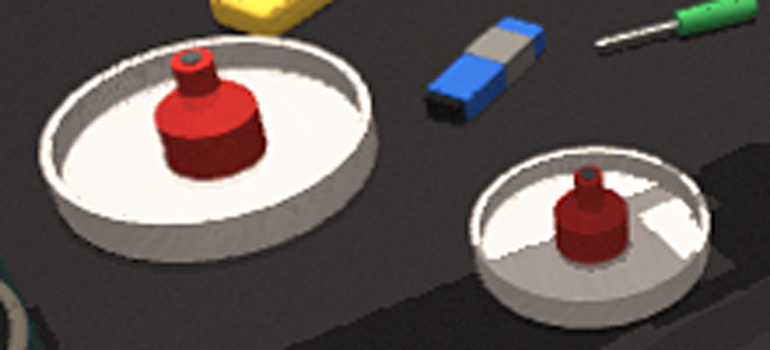

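The crops confirm it. The orange scoop holds five balls, with its open spout at scene (138,226) / side (304,279) and its closed end at scene (148,282) / side (368,255). Race A at side (219,187) is the smaller of the two red-hub races. Now I measure.

```bash
cat > m1.py <<'E'
from h import *
from scipy.optimize import least_squares
C={n:manip.calibration(n) for n in ['scene','side','wrist']}
S=[(139.4,277.4),(155,272.4),(132.6,225.2),(144.4,222)]
D=[(363.1,249.7),(371.7,259.7),(301.4,271.7),(306.9,284.3)]
print('scene@34\n',onplane(C['scene'],S,.034).round(4)); print('side@34\n',onplane(C['side'],D,.034).round(4))
# races
def far(n,z,cen,fr):
    im=cv2.imread(f'pics/{n}0.png'); 
    hsv=cv2.cvtColor(im,cv2.COLOR_BGR2HSV)
    m=((hsv[...,2]>85)&(hsv[...,1]<90)).astype(np.uint8)
    cs,_=cv2.findContours(m,cv2.RETR_EXTERNAL,cv2.CHAIN_APPROX_NONE)
    c=max([c for c in cs if cv2.pointPolygonTest(cv2.convexHull(c),cen,False)>0],key=cv2.contourArea)
    return cv2.convexHull(c)[:,0].astype(float), m
for name,cens in [('A',{'scene':(258,190),'side':(219,187)}),('B',{'side':(110,160)})]:
  for z in (.02,.03,.04):
    for n,cen in cens.items():
        h,m=far(n,z,cen,0)
        P=onplane(C[n],h,z)[:,:2]
        cam=np.array(C[n]['xyz'])[:2]
        c0=P.mean(0); u=(c0-cam)/np.linalg.norm(c0-cam)
        Q=P[(P-c0)@u>0.01]
        f=least_squares(lambda p:np.hypot(*(Q-p[:2]).T)-p[2],[*c0,.095],loss='soft_l1',f_scale=.001)
        print(name,z,n,f.x.round(4),len(Q),'maxres',abs(f.fun).max().round(4))
E
python3 m1.py; python3 - <<'E'
from h import *
crop('pics/scene0.png','pics/c4.png',220,140,320,215,7)
crop('pics/wrist0.png','pics/c5.png',0,0,200,200,3)
E
```

```text
scene@34
 [[ 0.6154 -0.3623  0.034 ]
 [ 0.6227 -0.3254  0.034 ]
 [ 0.452  -0.3206  0.034 ]
 [ 0.4591 -0.2897  0.034 ]]
side@34
 [[ 0.6185 -0.3332  0.034 ]
 [ 0.6116 -0.3645  0.034 ]
 [ 0.4598 -0.2925  0.034 ]
 [ 0.4469 -0.3239  0.034 ]]
A 0.02 scene [0.4784 0.16   0.1588] 9 maxres 0.0239
A 0.02 side [0.4907 0.0872 0.096 ] 17 maxres 0.0014
A 0.03 scene [0.4875 0.153  0.1567] 9 maxres 0.0236
A 0.03 side [0.4846 0.0771 0.0947] 17 maxres 0.0014
A 0.04 scene [0.4965 0.1459 0.1545] 9 maxres 0.0233
A 0.04 side [0.4784 0.067  0.0933] 17 maxres 0.0014
B 0.02 side [0.2956 0.3923 0.1371] 21 maxres 0.001
B 0.03 side [0.2921 0.378  0.1352] 21 maxres 0.001
B 0.04 side [0.2887 0.3636 0.1333] 21 maxres 0.001
```

View pics/c4.png

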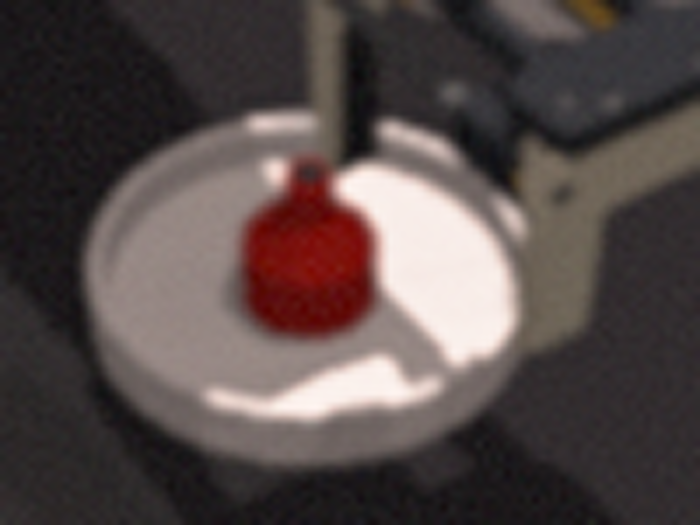

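View pics/c5.png

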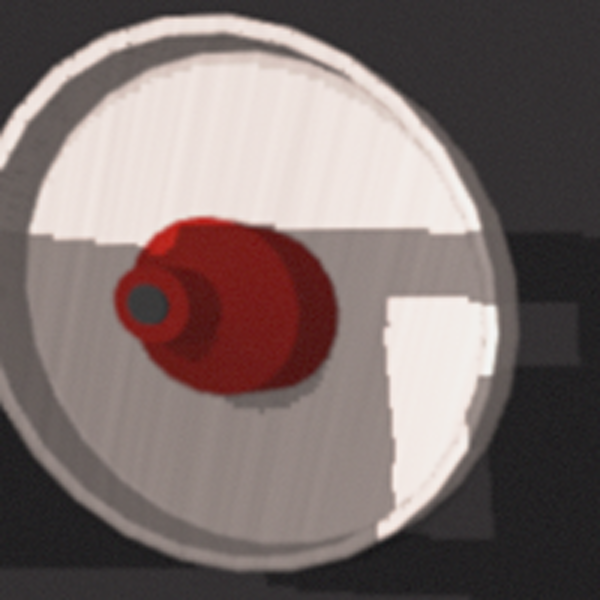

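Race A: outer radius 94.7 mm at z = 30 mm, against 95 expected. B has 135 mm. So A is the one meant, centred near (0.485, 0.077). The two-view scoop corners give a centre near (0.535, -0.327), with the spout heading about 166°. Next I take a closer look with the wrist camera, using the camera on the spout side.

send_rows(commands="-58 -11 -16 0 0 -10 93; -116 -22 -32 0 0 -20 93; -174 -33 -48 0 0 -30 93; -232 -44 -64 0 0 -40 93; -290 -55 -80 0 0 -50 93", newtons=25)

```text
clock: 0.78
eef_pos: [0.6193, -0.2918, 0.299]
eef_rot: [[-0.77, 0.638, -0.0], [0.638, 0.77, 0.0], [0.0, -0.0, -1.0]]
ft_force: [0.5, -0.8, 0.5]
opening: 0.093
```

```bash
cat > goal.py <<'E'
# prints shift (mm, tool axes) and rotvec (deg) from current measured pose to a goal
from h import *
from scipy.spatial.transform import Rotation as R
def rot(heading_deg,pitch=0):
    a=np.radians(heading_deg); x=np.array([np.cos(a),np.sin(a),0]); z=np.array([0,0,-1.]); y=np.cross(z,x)
    M=np.c_[x,y,z]
    return R.from_rotvec(np.radians(pitch)*y).as_matrix()@M
def delta(p,Rg,p0=None,R0=None):
    o=manip.get_obs()
    p0=np.array(o['eef_pos']) if p0 is None else p0; R0=np.array(o['eef_rot']) if R0 is None else R0
    return (R0.T@(np.array(p)-p0)*1000).round(1), np.degrees(R.from_matrix(R0.T@Rg).as_rotvec()).round(2)
E
python3 -c "
from goal import *
o=manip.get_obs();print(o['clock'],o['eef_pos'],o['eef_rot'].round(4))
print(delta((.61,-.345,.30),rot(166.5)))"
```

```text
0.775 [ 0.61927902 -0.29179061  0.29903459] [[-7.697e-01  6.384e-01 -2.000e-04]
 [ 6.384e-01  7.697e-01  1.000e-04]
 [ 2.000e-04 -0.000e+00 -1.000e+00]]
(array([-26.8, -46.9,  -1. ]), array([ 0.000e+00, -1.000e-02, -2.617e+01]))
```

send_rows(commands="-10 -17 0 0 0 -9 93; -20 -34 0 0 0 -18 93; -27 -47 -1 0 0 -26 93; -27 -47 -1 0 0 -26 93")

```text
clock: 1.27
eef_pos: [0.6102, -0.3441, 0.2992]
eef_rot: [[-0.97, 0.244, -0.001], [0.244, 0.97, 0.0], [0.001, 0.0, -1.0]]
ft_force: [-0.4, -0.2, 0.4]
opening: 0.0933
```

```bash
python3 - <<'E'
from h import *
import pickle
o=manip.get_obs();print(o['clock'],o['eef_pos'],o['eef_rot'].round(3),o['joint_vel'].round(3),o['ft_force'])
c=manip.calibration('wrist'); im=manip.read_camera('wrist')
pickle.dump(c,open('w1.pkl','wb')); cv2.imwrite('pics/w1.png',im[...,::-1])
im=manip.read_camera('scene'); cv2.imwrite('pics/s1.png',im[...,::-1])
E
```

```text
1.275 [ 0.61022784 -0.3440507   0.2991901 ] [[-0.97   0.244 -0.001]
 [ 0.244  0.97   0.   ]
 [ 0.001  0.    -1.   ]] [ 0.021 -0.008  0.008  0.005  0.     0.096] [-0.37018907 -0.22735543  0.39339278]
```

View pics/w1.png

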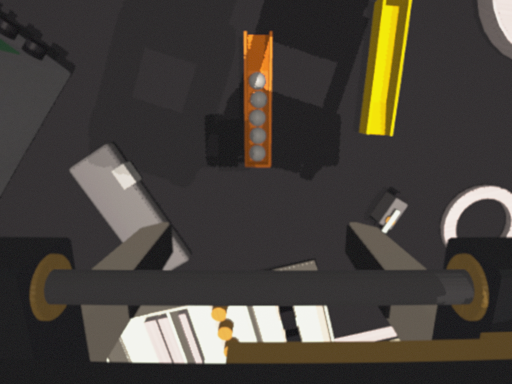

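View pics/s1.png

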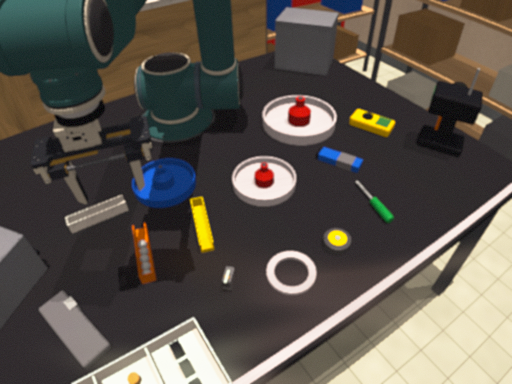

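The wrist view shows the orange scoop at (244–272, 31–167), upright in the image with five balls at columns 250–265 and its spout at the top. The scene view now shows race A unobstructed at (264,180).

```bash
cat > m2.py <<'E'
from h import *; import pickle
from scipy.optimize import least_squares
w=pickle.load(open('w1.pkl','rb')); sc=manip.calibration('scene'); sd=manip.calibration('side')
im=cv2.imread('pics/w1.png'); hsv=cv2.cvtColor(im,cv2.COLOR_BGR2HSV)
m=((hsv[...,0]>5)&(hsv[...,0]<19)&(hsv[...,1]>150)&(hsv[...,2]>60)).astype(np.uint8); m[200:]=0
for r in range(26,172,6):
    x=np.where(m[r])[0]
    if len(x): print(r,x.min(),x.max(),end=' | ')
x=np.where(m)[0]; print('\nrows',x.min(),x.max())
def ring(img,c,cen):
    hsv=cv2.cvtColor(img,cv2.COLOR_BGR2HSV); m=((hsv[...,2]>85)&(hsv[...,1]<90)).astype(np.uint8)
    cs,_=cv2.findContours(m,cv2.RETR_EXTERNAL,cv2.CHAIN_APPROX_NONE)
    k=max([k for k in cs if cv2.pointPolygonTest(cv2.convexHull(k),cen,False)>0],key=cv2.contourArea)
    return cv2.convexHull(k)[:,0].astype(float)
H={'scene':(sc,ring(cv2.imread('pics/s1.png'),sc,(264,185))),'side':(sd,ring(cv2.imread('pics/side0.png'),sd,(219,187)))}
for z in (.02,.025,.03,.035,.04):
  for n,(c,h) in H.items():
    P=onplane(c,h,z)[:,:2]; cam=c['xyz'][:2]; c0=P.mean(0);u=(c0-cam)/np.linalg.norm(c0-cam)
    Q=P[(P-c0)@u>.02]
    f=least_squares(lambda p:np.hypot(*(Q-p[:2]).T)-p[2],[*c0,.095],loss='soft_l1',f_scale=.001)
    g=least_squares(lambda p:np.hypot(*(Q-p[:2]).T)-.095,[*c0],loss='soft_l1',f_scale=.001)
    print(z,n,f.x.round(4),g.x.round(4),len(Q),abs(f.fun).max().round(4))
print('stub top',tri(sc,[(264.3,164.6)],sd,[(218,169.1)]).round(4))
E
python3 m2.py; python3 -c "
from h import *
crop('pics/w1.png','pics/c6.png',230,20,290,180,3.7)
crop('pics/s1.png','pics/c7.png',225,145,305,210,8)"
```

```text
32 243 272 | 38 243 272 | 44 243 272 | 50 243 272 | 56 244 272 | 62 244 272 | 68 244 272 | 74 243 272 | 80 244 271 | 86 244 271 | 92 244 271 | 98 244 271 | 104 244 271 | 110 244 271 | 116 244 271 | 122 244 271 | 128 244 271 | 134 244 271 | 140 244 271 | 146 244 271 | 152 245 271 | 158 245 271 | 164 245 271 | 
rows 31 167
0.02 scene [0.473  0.084  0.0991] [0.4691 0.0871] 15 0.0003
0.02 side [0.4908 0.0874 0.0959] [0.4913 0.0883] 16 0.0014
0.025 scene [0.4776 0.0809 0.0984] [0.4743 0.0836] 15 0.0003
0.025 side [0.4877 0.0823 0.0952] [0.4878 0.0825] 16 0.0014
0.03 scene [0.4822 0.0779 0.0977] [0.4795 0.0801] 15 0.0003
0.03 side [0.4846 0.0773 0.0945] [0.4843 0.0767] 16 0.0014
0.035 scene [0.4867 0.0749 0.0971] [0.4847 0.0765] 15 0.0003
0.035 side [0.4815 0.0722 0.0938] [0.4809 0.0709] 16 0.0014
0.04 scene [0.4913 0.0719 0.0964] [0.4899 0.073 ] 15 0.0003
0.04 side [0.4785 0.0672 0.0932] [0.4776 0.0651] 16 0.0014
stub top [[0.4855 0.0771 0.0751 0.0018]]
```

View pics/c6.png

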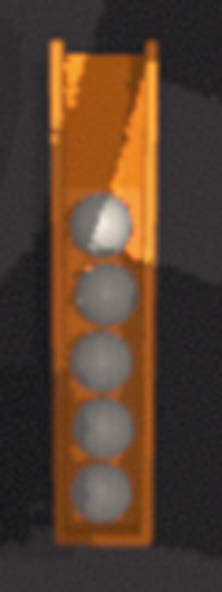

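View pics/c7.png

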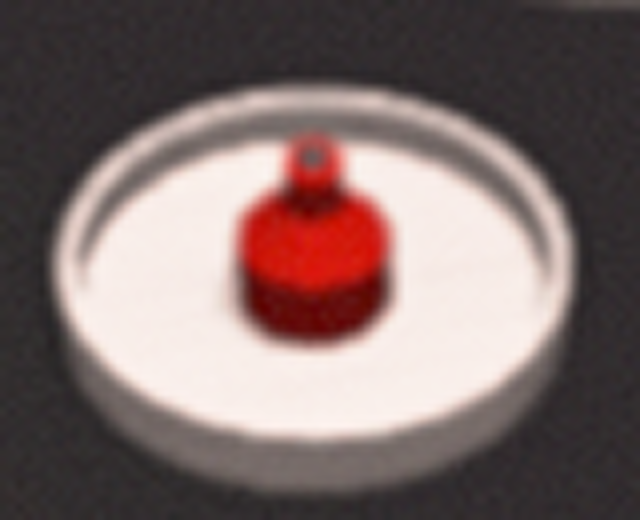

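```bash
python3 - <<'E'
from h import *; import pickle
w=pickle.load(open('w1.pkl','rb')); sd=manip.calibration('side'); sc=manip.calibration('scene')
W=[(244.5,167.5),(272,167.5),(243,31),(272.7,31)]
P=onplane(w,W,.034); print(P.round(4))
D=[(371.7,259.7),(363.1,249.7),(306.9,284.3),(301.4,271.7)]
S=[(139.4,277.4),(155,272.4),(132.6,225.2),(144.4,222)]
print('w-side',tri(w,W,sd,D).round(4)); print('w-scene',tri(w,W,sc,S).round(4))
t=(P[0]+P[1])/2; s=(P[2]+P[3])/2; d=s-t
print('mid',((t+s)/2).round(4),'len',np.linalg.norm(d).round(4),'heading',np.degrees(np.arctan2(d[1],d[0])).round(2),'w',np.linalg.norm(P[0]-P[1]),np.linalg.norm(P[2]-P[3]))
B=onplane(w,[(230+100/3.7,20+223/3.7),(230+101/3.7,20+490/3.7)],.014);print('balls',B.round(4))
E
```

```text
[[ 0.6104 -0.3651  0.034 ]
 [ 0.6193 -0.33    0.034 ]
 [ 0.4486 -0.3245  0.034 ]
 [ 0.4574 -0.2898  0.034 ]]
w-side [[ 6.102e-01 -3.650e-01  3.560e-02  2.000e-04]
 [ 6.204e-01 -3.309e-01  3.080e-02  2.200e-03]
 [ 4.480e-01 -3.239e-01  3.260e-02  1.400e-03]
 [ 4.585e-01 -2.915e-01  3.530e-02  3.500e-03]]
w-scene [[ 6.113e-01 -3.639e-01  2.870e-02  3.300e-03]
 [ 6.200e-01 -3.276e-01  3.050e-02  4.800e-03]
 [ 4.478e-01 -3.224e-01  2.980e-02  4.100e-03]
 [ 4.569e-01 -2.895e-01  3.170e-02  1.000e-04]]
mid [ 0.5339 -0.3273  0.034 ] len 0.1668 heading 165.98 w 0.036189773326785066 0.03584485821964226
balls [[ 0.5064 -0.3218  0.014 ]
 [ 0.5976 -0.3445  0.014 ]]
```

```bash
python3 -c "
from goal import *
print(delta((.5456,-.3302,.006),rot(166.0)))"
```

```text
(array([ 66. ,  -3.6, 293.4]), array([ 0.02, -0.02, -0.2 ]))
```

send_rows(commands="20 -1 50 0 0 0 93; 40 -2 100 0 0 0 93; 55 -3 140 0 0 0 93; 66 -3.6 180 0 0 0 93; 66 -3.6 200 0 0 0 75")

```text
clock: 2.0
eef_pos: [0.5449, -0.3298, 0.0978]
eef_rot: [[-0.97, 0.244, -0.001], [0.244, 0.97, 0.001], [0.002, 0.001, -1.0]]
ft_force: [0.2, -0.1, 0.7]
opening: 0.0869
```

```bash
python3 - <<'E'
from goal import *
import pickle
c=manip.calibration('wrist'); im=manip.read_camera('wrist')
pickle.dump(c,open('w2.pkl','wb')); cv2.imwrite('pics/w2.png',im[...,::-1])
o=manip.get_obs();print(o['clock'],o['eef_pos'])
print(delta((.5456,-.3302,.006),rot(166.0)))
E
```

```text
2.05 [ 0.54487211 -0.32978394  0.09605049]
(array([-1.1, -0.3, 90. ]), array([ 0.07, -0.18, -0.08]))
```

View pics/w2.png

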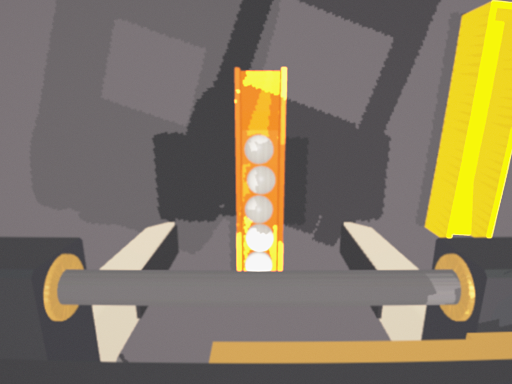

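The wrist view shows the scoop between the open fingers, with spout tips at (235,68) and (287,68), still straight in the image. A quick lateral and height check follows, using the two wrist heights.

```bash
python3 - <<'E'
from goal import *
import pickle
w1=pickle.load(open('w1.pkl','rb'));w2=pickle.load(open('w2.pkl','rb'))
print(onplane(w2,[(235,68),(287.5,68),(239,240),(284,240)],.034).round(4))
print(tri(w1,[(243,31),(272.7,31)],w2,[(235,68),(287.5,68)]).round(4))
P=np.array([.5339,-.3273]);h=np.radians(166);d=np.array([np.cos(h),np.sin(h)]);n=np.array([-d[1],d[0]])
Q=onplane(w2,[(235,68),(287.5,68),(239,240),(284,240)],.034)[:,:2]-P
print((Q@d).round(4),(Q@n).round(4))
E
```

```text
[[ 0.4492 -0.3237  0.034 ]
 [ 0.4576 -0.2902  0.034 ]
 [ 0.5662 -0.3522  0.034 ]
 [ 0.5743 -0.3198  0.034 ]]
[[ 4.490e-01 -3.241e-01  3.460e-02  1.000e-03]
 [ 4.576e-01 -2.901e-01  3.510e-02  4.000e-04]]
[ 0.0831  0.083  -0.0373 -0.0374] [ 0.017  -0.0176  0.0163 -0.017 ]
```

send_rows(commands="-0.5 -0.3 35 0 0 0 75; -1 -0.3 65 0 0 0 75; -1 -0.3 84 0 0 0 75; -1 -0.3 90 0 0 0 75; -1 -0.3 90 0 0 0 60", newtons=15)

```text
clock: 2.68
eef_pos: [0.5469, -0.3316, 0.0104]
eef_rot: [[-0.97, 0.242, 0.001], [0.242, 0.97, -0.0], [-0.001, -0.0, -1.0]]
ft_force: [0.2, -0.9, -0.3]
opening: 0.0688
```

send_rows(commands="0 0 0 0 0 0 40; 0 0 0 0 0 0 32; 0 0 0 0 0 0 25; 0 0 0 0 0 0 25", newtons=15)

```text
clock: 3.18
eef_pos: [0.5466, -0.3313, 0.01]
eef_rot: [[-0.97, 0.242, 0.0], [0.242, 0.97, 0.0], [-0.0, 0.0, -1.0]]
ft_force: [0.6, 2.3, 3.7]
opening: 0.0337
```

The TCP sits 4 mm higher than planned, so I reopen slightly, go lower and regrip for more pad overlap.

send_rows(commands="0 0 0 0 0 0 44; 0 0 0 0 0 0 44; 0 0 3 0 0 0 44; 0 0 5 0 0 0 44; 0 0 5 0 0 0 44", newtons=15)

```text
clock: 3.8
eef_pos: [0.5463, -0.3314, 0.0043]
eef_rot: [[-0.97, 0.242, -0.0], [0.242, 0.97, 0.0], [0.0, 0.0, -1.0]]
ft_force: [0.5, -0.1, 1.0]
opening: 0.044
```

send_rows(commands="0 0 0 0 0 0 36; 0 0 0 0 0 0 30; 0 0 0 0 0 0 25; 0 0 0 0 0 0 25", newtons=20)

```text
clock: 4.3
eef_pos: [0.5465, -0.3314, 0.0047]
eef_rot: [[-0.97, 0.242, 0.0], [0.242, 0.97, -0.0], [-0.0, -0.0, -1.0]]
ft_force: [0.8, -0.0, 0.7]
opening: 0.0344
```

send_rows(commands="0 0 0 0 0 0 25; 0 0 0 0 0 0 25", newtons=50)

```text
clock: 4.55
eef_pos: [0.5465, -0.3314, 0.0047]
eef_rot: [[-0.97, 0.242, 0.0], [0.242, 0.97, 0.0], [-0.0, 0.0, -1.0]]
ft_force: [0.3, 2.3, 0.1]
opening: 0.0335
```

send_rows(commands="0 0 -2 0 0 0 25; 0 0 -5 0 0 0 25; 0 0 -10 0 0 0 25; 0 0 -15 0 0 0 25")

```text
clock: 5.05
eef_pos: [0.5465, -0.3315, 0.0201]
eef_rot: [[-0.97, 0.242, 0.0], [0.242, 0.97, -0.0], [-0.0, -0.0, -1.0]]
ft_force: [0.0, 0.1, -4.1]
opening: 0.0335
```

```bash
python3 - <<'E'
from goal import *
import pickle
c=manip.calibration('wrist'); im=manip.read_camera('wrist')
pickle.dump(c,open('w3.pkl','wb')); cv2.imwrite('pics/w3.png',im[...,::-1])
cv2.imwrite('pics/d3.png',manip.read_camera('side')[...,::-1])
o=manip.get_obs();print(o['clock'],o['eef_pos'],o['ft_force'],o['wrist_torque'],o['opening'])
crop('pics/d3.png','pics/d3c.png',240,180,440,330,4)
E
```

```text
5.15 [ 0.54674997 -0.33164129  0.02051628] [ 0.58985675 -0.60776283 -4.01566309] [ 0.09709433 -0.08732101  0.05004999] 0.03389929560796082
```

View pics/w3.png

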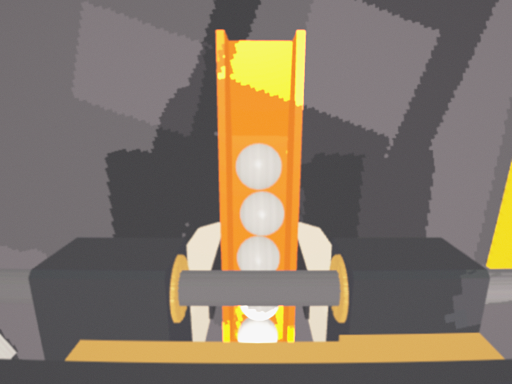

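View pics/d3c.png

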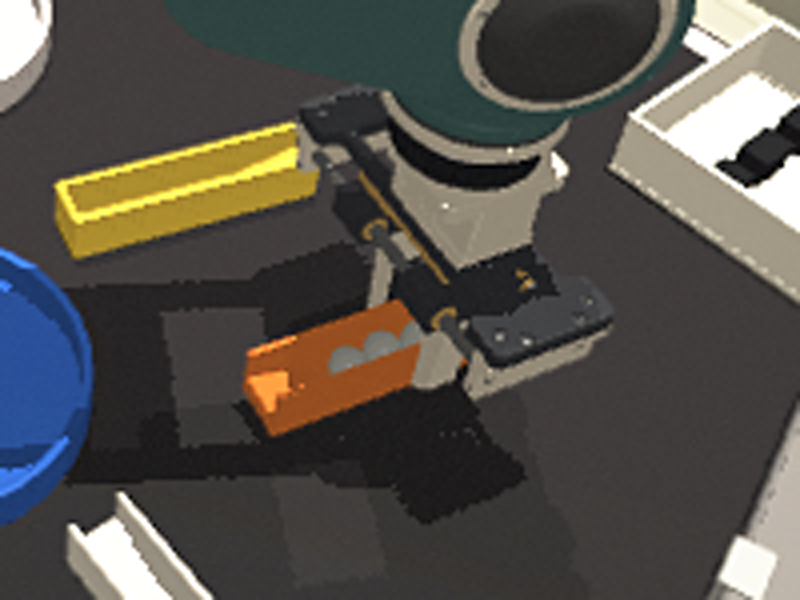

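The scoop is held level with a load of about 4.1 N, and the balls sit in a row at wrist (258,165…340). I check the lip's place in the tool frame and plan the carry.

```bash
python3 - <<'E'
from goal import *
import pickle
w=pickle.load(open('w3.pkl','rb')); o=manip.get_obs(); p=o['eef_pos'];Rm=o['eef_rot']
f=lambda q: p+Rm@(np.array(q)/1000)
print(proj(w,[f((96.2,-17,-29.3)),f((96.2,17,-29.3)),f((96.2,0,-8.3))]).round(1))
tip=np.array([.483+.048,.078-.043])
for z in (.10,): print(delta((tip[0]+.0962,tip[1],z),rot(180)))
for n in ['scene']:
    c=manip.calibration('scene')
    im=cv2.imread('pics/s1.png')
    print(onplane(c,[(228,278),(292,272),(338,239)],.02).round(3))
E
```

```text
[[218.8  32.2]
 [307.9  32.1]
 [262.6  43.1]]
(array([ 10.6, 375.2, -79.6]), array([ -0.03,   0.05, -14.  ]))
[[ 0.722 -0.184  0.02 ]
 [ 0.793 -0.049  0.02 ]
 [ 0.78   0.108  0.02 ]]
```

send_rows(commands="0 0 -8 0 0 0 25; 0 2 -22 0 0 0 25; 0 8 -38 0 0 -0.5 25; 0 17 -54 0 0 -1 25; 0.5 30 -66 0 0 -1.5 25")

```text
clock: 5.78
eef_pos: [0.5536, -0.3016, 0.0872]
eef_rot: [[-0.976, 0.216, 0.001], [0.216, 0.976, -0.001], [-0.001, -0.0, -1.0]]
ft_force: [0.4, -0.2, -3.8]
opening: 0.0334
```

send_rows(commands="0.5 17 -8 0 0 -0.6 25; 1 36 -12 0 0 -1.3 25; 1.5 56 -14 0 0 -2 25; 2 76 -14 0 0 -2.7 25; 3 96 -14 0 0 -3.4 25")

```text
clock: 6.4
eef_pos: [0.5712, -0.2063, 0.0993]
eef_rot: [[-0.988, 0.157, -0.0], [0.157, 0.988, 0.0], [0.0, 0.0, -1.0]]
ft_force: [-0.7, -0.6, -3.5]
opening: 0.0335
```

```bash
python3 - <<'E'
from goal import *
o=manip.get_obs();print(o['clock'],o['eef_pos'],o['ft_force'],o['opening'])
print(delta((.531+.0962,.035,.10),rot(180)))
E
```

```text
6.4 [ 0.57120726 -0.20628272  0.09930017] [-0.69431131 -0.62684125 -3.46332874] 0.03350435029524615
(array([-17.4, 247.1,  -0.7]), array([ 0.01, -0.03, -9.04]))
```

send_rows(commands="-1.4 20 0 0 0 -0.8 25; -2.8 40 0 0 0 -1.5 25; -4.2 60 0 0 0 -2.2 25; -5.6 80 0 0 0 -3 25; -7 100 0 0 0 -3.7 25")

```text
clock: 7.02
eef_pos: [0.5941, -0.1089, 0.0997]
eef_rot: [[-0.996, 0.093, 0.0], [0.093, 0.996, -0.0], [-0.0, 0.0, -1.0]]
ft_force: [0.2, -1.4, -4.3]
opening: 0.0337
```

send_rows(commands="-0.7 20 0 0 0 -0.8 25; -1.4 40 0 0 0 -1.5 25; -2.2 60 0 0 0 -2.2 25; -3 80 0 0 0 -3 25; -3.8 98 0 0 0 -3.7 25")

```text
clock: 7.65
eef_pos: [0.607, -0.0116, 0.0997]
eef_rot: [[-1.0, 0.029, 0.0], [0.029, 1.0, -0.0], [-0.0, -0.0, -1.0]]
ft_force: [0.8, -0.2, -4.3]
opening: 0.0337
```

```bash
python3 - <<'E'
from goal import *
o=manip.get_obs();print(o['clock'],o['eef_pos'],o['ft_force'],o['opening'])
print(delta((.531+.0962,.035,.10),rot(180)))
E
```

```text
7.65 [ 0.60697791 -0.01164761  0.09965402] [ 0.81812259 -0.22596536 -4.28811184] 0.03365546420235932
(array([-18.9,  47.2,  -0.3]), array([-0.  ,  0.  , -1.64]))
```

send_rows(commands="-5 17 0 0 0 -0.6 25; -10 31 0 0 0 -1.1 25; -14.5 41 0 0 0 -1.6 25; -18 46 0 0 0 -1.6 25; -19 47 0 0 0 -1.6 25")

```text
clock: 8.28
eef_pos: [0.6274, 0.0335, 0.0995]
eef_rot: [[-1.0, 0.002, -0.0], [0.002, 1.0, -0.0], [0.0, -0.0, -1.0]]
ft_force: [-0.8, -0.0, -4.1]
opening: 0.0338
```

send_rows(commands="0 0 8 0 0 0 25; 0 0 20 0 0 0 25; 0 0 32 0 0 0 25; 0 0 40 0 0 0 25; 0 0 42 0 0 0 25")

```text
clock: 8.9
eef_pos: [0.6269, 0.0334, 0.0568]
eef_rot: [[-1.0, 0.002, -0.001], [0.002, 1.0, -0.0], [0.001, -0.0, -1.0]]
ft_force: [-0.2, -0.7, -3.3]
opening: 0.0339
```

```bash
python3 - <<'E'
from goal import *
import pickle
c=manip.calibration('wrist'); im=manip.read_camera('wrist')
pickle.dump(c,open('w4.pkl','wb')); cv2.imwrite('pics/w4.png',im[...,::-1])
cv2.imwrite('pics/d4.png',manip.read_camera('side')[...,::-1])
cv2.imwrite('pics/s4.png',manip.read_camera('scene')[...,::-1])
o=manip.get_obs();print(o['clock'],o['eef_pos'],o['ft_force'],o['wrist_torque'],o['opening'],o['qpos'].round(2))
print(delta((.531+.0962,.035,.0353),rot(180)))
crop('pics/d4.png','pics/d4c.png',140,110,340,250,4)
crop('pics/s4.png','pics/s4c.png',200,100,360,220,5)
E
```

```text
9.05 [0.62735474 0.03345266 0.05790197] [ 0.34976198 -0.52266916 -2.68760528] [ 0.10155886 -0.07962672 -0.05848539] 0.03365359304189193 [ 0.01  0.1   1.72  0.    1.32 -1.56]
(array([ 0.2,  1.5, 22.6]), array([ 0.  ,  0.02, -0.1 ]))
```

View pics/w4.png

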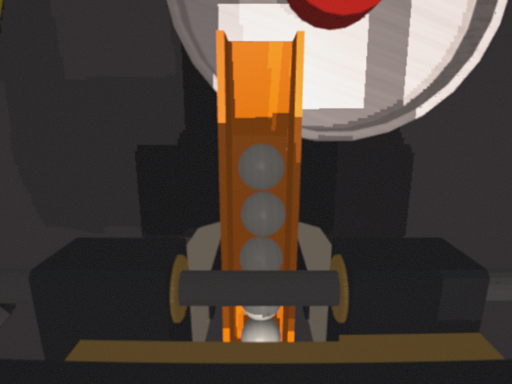

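View pics/d4c.png

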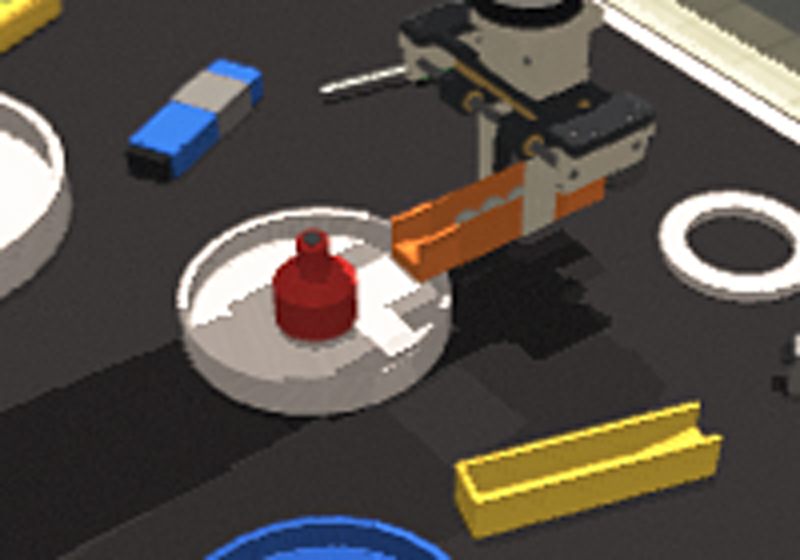

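View pics/s4c.png

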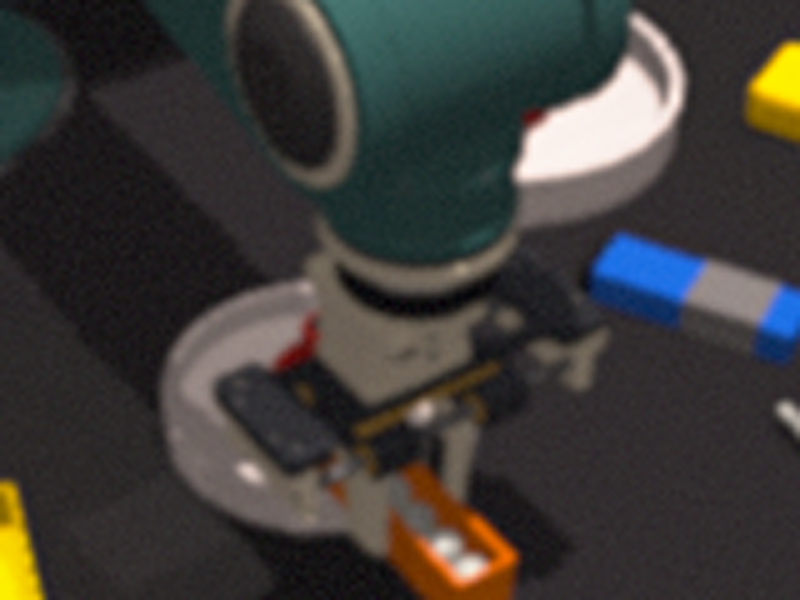

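The side view shows the spout over the near part of the channel beside the hub, held level with the balls in. The wrist view shows the race rim, its nearest edge at about (335,138). I cross-check the rim against the wrist view.

```bash
python3 - <<'E'
from goal import *
import pickle
from scipy.optimize import least_squares
w=pickle.load(open('w4.pkl','rb'))
im=cv2.imread('pics/w4.png'); hsv=cv2.cvtColor(im,cv2.COLOR_BGR2HSV)
pts=[]
for c in list(range(312,330,4))+list(range(345,480,8)):
    col=hsv[:160,c]; ok=np.where((col[:,2]>80)&(col[:,1]<60))[0]
    if len(ok): pts.append((c,ok.max()+.5))
print(pts)
P=onplane(w,pts,.03)[:,:2]
for r in (.095,):
    f=least_squares(lambda p:np.hypot(*(P-p[:2]).T)-r,[.483,.078],loss='soft_l1',f_scale=.001); print(f.x.round(4),f.fun.round(4))
crop('pics/w4.png','pics/w4c.png',160,0,512,160,2.2)
E
```

```text
[(312, np.float64(139.5)), (316, np.float64(140.5)), (320, np.float64(140.5)), (324, np.float64(140.5)), (328, np.float64(140.5)), (345, np.float64(140.5)), (353, np.float64(140.5)), (361, np.float64(138.5)), (369, np.float64(136.5)), (377, np.float64(134.5)), (385, np.float64(132.5)), (393, np.float64(129.5)), (401, np.float64(125.5)), (409, np.float64(121.5)), (417, np.float64(118.5)), (425, np.float64(114.5)), (433, np.float64(108.5)), (441, np.float64(101.5)), (449, np.float64(95.5)), (457, np.float64(87.5)), (465, np.float64(78.5)), (473, np.float64(69.5))]
[0.4818 0.0745] [-0.0001  0.0002  0.     -0.0001 -0.0002  0.      0.0005  0.     -0.0002
 -0.0002  0.     -0.     -0.0004 -0.0005  0.0002  0.0006  0.0003 -0.0002
  0.0002 -0.     -0.0002  0.    ]
```

View pics/w4c.png

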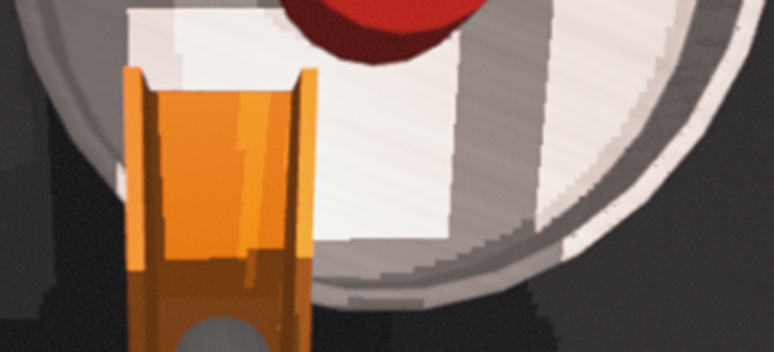

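send_rows(commands="0 0 7 0 0 0 25; 0 0 13 0 0 0 25; 0 0 17 0 0 0 25; 0 0 18.5 0 0 0 25; 0 0 19.5 0 0 0 25")

```text
clock: 9.68
eef_pos: [0.6273, 0.0334, 0.0381]
eef_rot: [[-1.0, 0.002, 0.0], [0.002, 1.0, 0.0], [-0.0, 0.0, -1.0]]
ft_force: [-0.2, -0.4, -4.1]
opening: 0.0339
```

send_rows(commands="0 0 0.7 0 0 0 25; 0 0 1.4 0 0 0 25; 0 0 1.4 0 0 0 25")

```text
clock: 10.05
eef_pos: [0.6272, 0.0334, 0.0367]
eef_rot: [[-1.0, 0.002, -0.0], [0.002, 1.0, -0.0], [0.0, -0.0, -1.0]]
ft_force: [-0.5, 0.3, -3.6]
opening: 0.0338
```

send_rows(commands="0 0 0.5 0 0 0 25; 0 0 1 0 0 0 25; 0 0 1 0 0 0 25")

```text
clock: 10.42
eef_pos: [0.6272, 0.0334, 0.0357]
eef_rot: [[-1.0, 0.002, -0.0], [0.002, 1.0, -0.0], [0.0, -0.0, -1.0]]
ft_force: [0.3, -0.2, -4.2]
opening: 0.034
```

send_rows(commands="0 0 0.5 0 0 0 25; 0 0 0.8 0 0 0 25; 0 0 0.8 0 0 0 25")

```text
clock: 10.8
eef_pos: [0.6272, 0.0334, 0.0349]
eef_rot: [[-1.0, 0.002, 0.0], [0.002, 1.0, 0.0], [-0.0, 0.0, -1.0]]
ft_force: [-0.4, -0.9, -4.6]
opening: 0.0334
```

send_rows(commands="0 0 0.4 0 0 0 25; 0 0 0.7 0 0 0 25; 0 0 0.7 0 0 0 25")

```text
clock: 11.18
eef_pos: [0.6273, 0.0334, 0.0346]
eef_rot: [[-1.0, 0.002, 0.0], [0.002, 1.0, 0.0], [-0.0, 0.0, -1.0]]
ft_force: [-0.2, -0.6, -0.2]
opening: 0.034
```

```bash
python3 - <<'E'
from goal import *
o=manip.get_obs();print(o['clock'],o['eef_pos'],o['ft_force'],o['wrist_torque'])
E
```

```text
11.175 [0.62732275 0.03340578 0.03456124] [-0.18228277 -0.5807478  -0.22247851] [0.10197619 0.37041495 0.02800023]
```

Gentle contact: the support force rose by about 4 N, and the TCP height puts the underside at 30 mm, which is rim height. Now I tip about the rim contact point, first to 10°.

send_rows(commands="0.2 0 -2.7 0 -2 0 25; 0.5 0 -5.4 0 -4 0 25; 0.9 0 -8.1 0 -6 0 25; 1.4 0 -10.8 0 -8 0 25; 2 0 -13.5 0 -10 0 25")

```text
clock: 11.8
eef_pos: [0.6251, 0.0334, 0.0479]
eef_rot: [[-0.984, 0.002, 0.176], [0.002, 1.0, -0.0], [-0.176, 0.0, -0.984]]
ft_force: [0.9, -0.7, -2.0]
opening: 0.034
```

```bash
python3 - <<'E'
from goal import *
o=manip.get_obs();print(o['clock'],o['eef_pos'],o['ft_force'],o['wrist_torque'],o['opening'])
Rm=o['eef_rot'];print(np.degrees(np.arcsin(-Rm[2,0])),o['eef_pos']+Rm@np.array([.0782,0,.0047]))
cv2.imwrite('pics/d5.png',manip.read_camera('side')[...,::-1])
cv2.imwrite('pics/w5.png',manip.read_camera('wrist')[...,::-1])
crop('pics/d5.png','pics/d5c.png',160,110,320,230,5)
E
```

```text
11.8 [0.62506249 0.03344987 0.04792557] [ 0.90645052 -0.69140143 -1.99892283] [0.09056637 0.09525219 0.00172706] 0.03402722710496787
10.136876400088015 [0.54891051 0.03358337 0.02953571]
```

View pics/d5c.png

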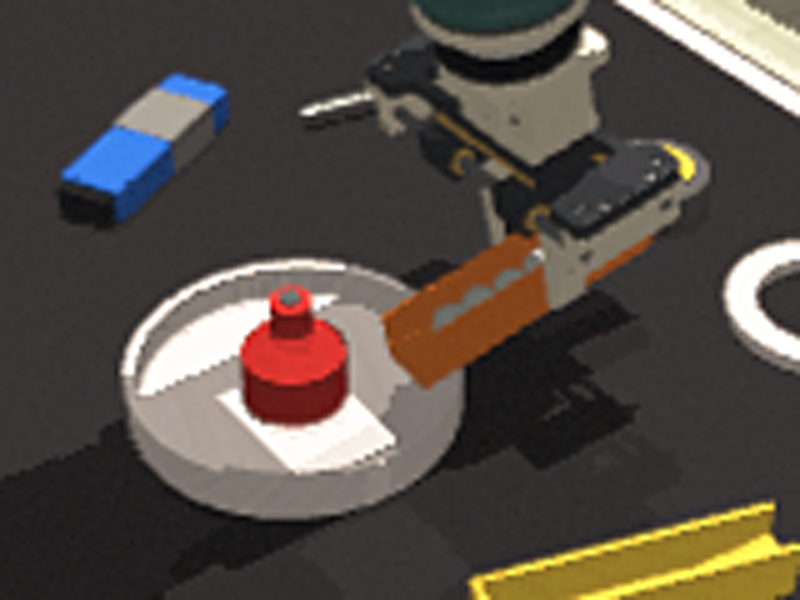

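View pics/w5.png

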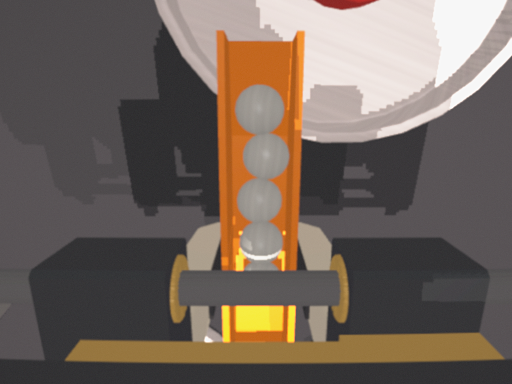

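The balls have rolled forward to the ramp (front ball at wrist (260,108)) and all five are still aboard, with the spout on the rim. I go on tipping slowly.

send_rows(commands="0.1 0 -1.4 0 -1 0 25; 0.2 0 -2.7 0 -2 0 25; 0.35 0 -4.1 0 -3 0 25; 0.5 0 -5.4 0 -4 0 25; 0.7 0 -6.8 0 -5 0 25")

```text
clock: 12.52
eef_pos: [0.6233, 0.0335, 0.0544]
eef_rot: [[-0.966, 0.002, 0.26], [0.002, 1.0, -0.0], [-0.26, 0.0, -0.966]]
ft_force: [-1.0, 0.9, -1.4]
opening: 0.0337
```

send_rows(commands="0.1 0 -1.4 0 -1 0 25; 0.2 0 -2.7 0 -2 0 25; 0.35 0 -4.1 0 -3 0 25; 0.5 0 -5.4 0 -4 0 25; 0.7 0 -6.8 0 -5 0 25")

```text
clock: 13.15
eef_pos: [0.6209, 0.0334, 0.0609]
eef_rot: [[-0.939, 0.002, 0.343], [0.002, 1.0, -0.001], [-0.343, 0.0, -0.939]]
ft_force: [-0.4, 0.3, -2.2]
opening: 0.0339
```

```bash
python3 - <<'E'
from goal import *
o=manip.get_obs();print(o['clock'],o['eef_pos'],o['ft_force'],o['wrist_torque'],o['opening'])
Rm=o['eef_rot'];print(np.degrees(np.arcsin(-Rm[2,0])),o['eef_pos']+Rm@np.array([.0782,0,.0047]))
cv2.imwrite('pics/d6.png',manip.read_camera('side')[...,::-1])
cv2.imwrite('pics/w6.png',manip.read_camera('wrist')[...,::-1])
crop('pics/d6.png','pics/d6c.png',160,110,320,230,5)
E
```

```text
13.15 [0.62091618 0.03343142 0.06087163] [-0.4439715   0.28372282 -2.16832891] [ 0.20287435  0.42465063 -0.00889544] 0.0339145292622633
20.075680209507865 [0.54908105 0.03355759 0.02961418]
```

View pics/d6c.png

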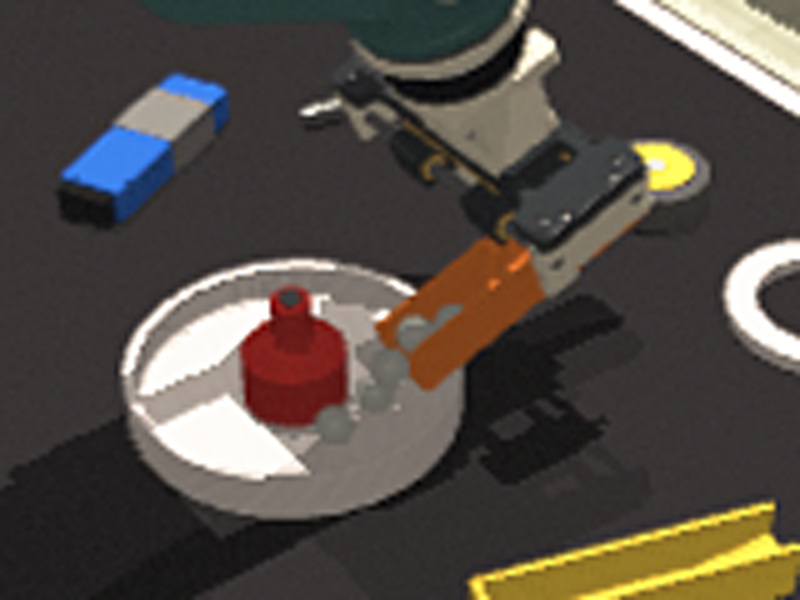

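View pics/w6.png

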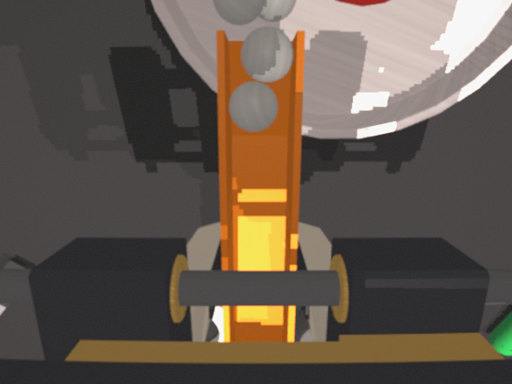

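Three balls are in the channel, low and calm, and two are on the ramp at wrist (266,54) and (253,106). I continue.

send_rows(commands="0.1 0 -1.4 0 -1 0 25; 0.2 0 -2.7 0 -2 0 25; 0.35 0 -4.1 0 -3 0 25; 0.5 0 -5.4 0 -4 0 25; 0.7 0 -6.8 0 -5 0 25")

```text
clock: 13.88
eef_pos: [0.6179, 0.0334, 0.067]
eef_rot: [[-0.906, 0.002, 0.424], [0.002, 1.0, -0.001], [-0.424, -0.0, -0.906]]
ft_force: [-0.8, 0.2, -0.3]
opening: 0.0334
```

send_rows(commands="0.1 0 -1.4 0 -1 0 25; 0.2 0 -2.7 0 -2 0 25; 0.35 0 -4.1 0 -3 0 25; 0.5 0 -5.4 0 -4 0 25; 0.7 0 -6.8 0 -5 0 25")

```text
clock: 14.5
eef_pos: [0.6144, 0.0335, 0.0728]
eef_rot: [[-0.865, 0.002, 0.501], [0.002, 1.0, -0.001], [-0.501, 0.0, -0.865]]
ft_force: [1.1, 0.4, -1.0]
opening: 0.0336
```

send_rows(commands="0.1 0 -1.4 0 -1 0 25; 0.2 0 -2.7 0 -2 0 25; 0.35 0 -4.1 0 -3 0 25; 0.35 0 -4.1 0 -3 0 25; 0.35 0 -4.1 0 -3 0 25")

```text
clock: 15.12
eef_pos: [0.612, 0.0335, 0.076]
eef_rot: [[-0.839, 0.002, 0.544], [0.001, 1.0, -0.001], [-0.544, -0.0, -0.839]]
ft_force: [-1.6, 0.3, -1.2]
opening: 0.0337
```

```bash
python3 - <<'E'
from goal import *
o=manip.get_obs();print(o['clock'],o['eef_pos'],o['ft_force'],o['wrist_torque'],o['opening'])
Rm=o['eef_rot'];print(np.degrees(np.arcsin(-Rm[2,0])),o['eef_pos']+Rm@np.array([.0782,0,.0047]))
cv2.imwrite('pics/d7.png',manip.read_camera('side')[...,::-1])
cv2.imwrite('pics/w7.png',manip.read_camera('wrist')[...,::-1])
crop('pics/d7.png','pics/d7c.png',160,110,320,230,5)
E
```

```text
15.125 [0.61199402 0.03345399 0.07602227] [-1.60597226  0.25723599 -1.21812474] [0.17110099 0.52020078 0.03230995] 0.033725599038920404
32.97899794537828 [0.54895282 0.03355972 0.02951285]
```

View pics/d7c.png

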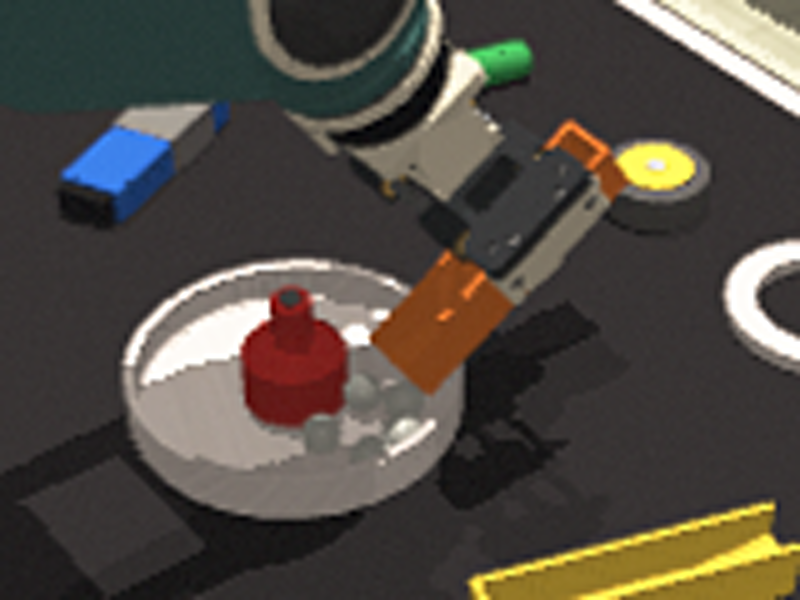

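View pics/w7.png

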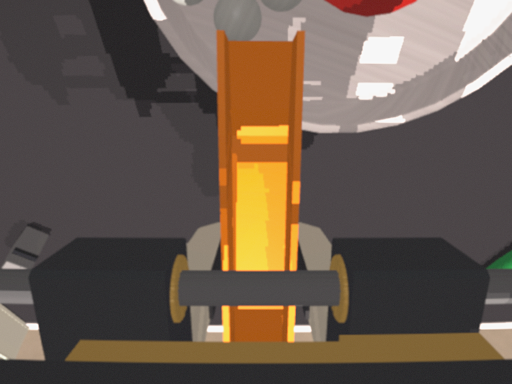

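The trough looks empty in the wrist view, and a ball lies in the channel in front of the lip at (238,17). I lift straight up while still tilted, then weigh the scoop and look.

send_rows(commands="-2.2 0 -3.4 0 0 0 25; -6.5 0 -10 0 0 0 25; -13 0 -20 0 0 0 25; -20 0 -30 0 0 0 25; -27 0 -42 0 0 0 25")

```text
clock: 15.85
eef_pos: [0.6119, 0.0335, 0.1272]
eef_rot: [[-0.838, 0.002, 0.545], [0.001, 1.0, -0.001], [-0.545, 0.0, -0.838]]
ft_force: [0.4, -0.0, -1.5]
opening: 0.034
```

send_rows(commands="-5 0 -8 0 0 0 25; -8 0 -12 0 0 0 25; -8 0 -12 0 0 0 25")

```text
clock: 16.23
eef_pos: [0.6121, 0.0334, 0.1407]
eef_rot: [[-0.838, 0.002, 0.545], [0.001, 1.0, -0.001], [-0.545, -0.0, -0.838]]
ft_force: [0.4, -0.3, -2.0]
opening: 0.0342
```

```bash
python3 - <<'E'
from goal import *
o=manip.get_obs();print(o['clock'],o['eef_pos'],o['ft_force'],o['wrist_torque'],o['opening'])
cv2.imwrite('pics/d8.png',manip.read_camera('side')[...,::-1])
cv2.imwrite('pics/w8.png',manip.read_camera('wrist')[...,::-1])
crop('pics/d8.png','pics/d8c.png',160,90,320,230,5)
print(delta((.70,.03,.10),rot(180)))
E
```

```text
16.225 [0.61208281 0.03344768 0.14071219] [ 0.37878066 -0.29619254 -2.04639863] [ 0.11119049  0.36547661 -0.00951868] 0.03420696269543273
(array([-52.3,  -3.3,  81.5]), array([-3.000e-02,  3.296e+01, -1.000e-01]))
```

View pics/d8c.png

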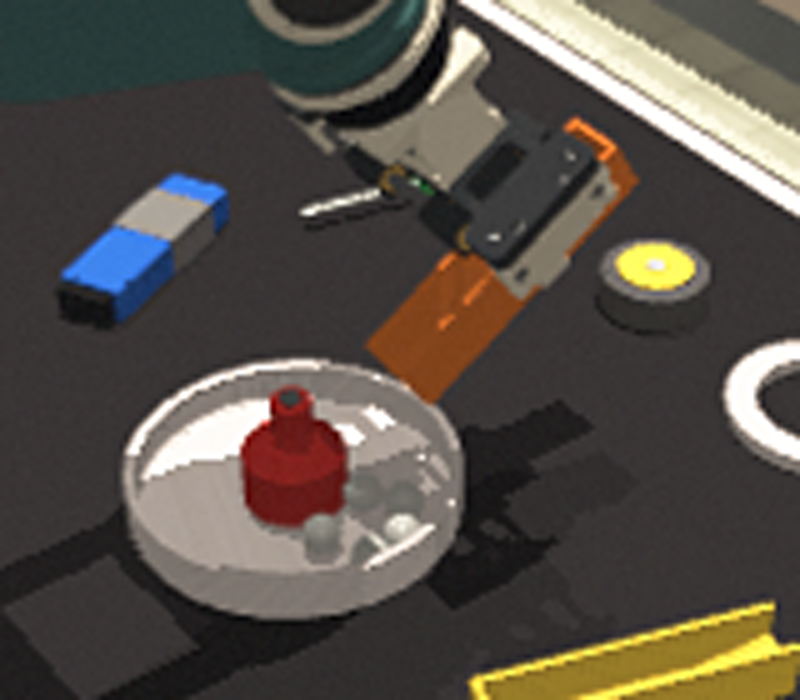

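View pics/w8.png

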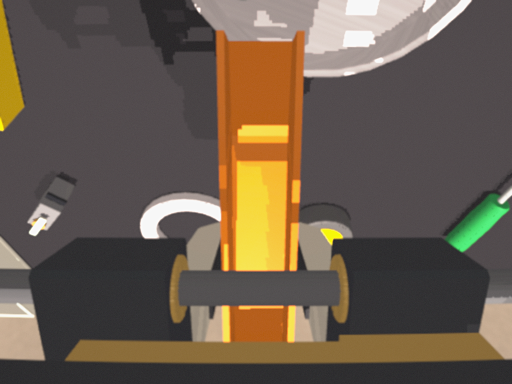

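The side crop shows five balls in the channel at (360,490), (405,500), (320,535), (400,530) and (365,545). The load is now 2.0 N, so the scoop is empty. I level it and carry it back to its old free spot.

send_rows(commands="0 0 0 0 7 0 25; 0 -5 0 0 15 0 25; 0 -15 0 0 23 0 25; 0 -30 0 0 31 0 25; 0 -50 0 0 33 0 25")

```text
clock: 16.95
eef_pos: [0.6126, -0.0171, 0.1394]
eef_rot: [[-1.0, 0.001, -0.003], [0.001, 1.0, 0.0], [0.003, 0.0, -1.0]]
ft_force: [-0.1, 0.1, -1.8]
opening: 0.0338
```

```bash
python3 - <<'E'
from goal import *
o=manip.get_obs();print(o['clock'],o['eef_pos'],o['ft_force'],o['opening'])
print(delta((.5465,-.3314,.10),rot(166)))
E
```

```text
16.95 [ 0.61264047 -0.01710247  0.13943692] [-0.08397652  0.09024739 -1.78505265] 0.03383668056385742
(array([  65.7, -314.4,   39.6]), array([-1.000e-02, -1.500e-01,  1.393e+01]))
```

send_rows(commands="6 -30 4 0 0 1 25; 13 -65 8 0 0 3 25; 22 -105 12 0 0 5 25; 30 -145 16 0 0 7 25; 39 -185 20 0 0 9 25")

```text
clock: 17.58
eef_pos: [0.5717, -0.2032, 0.12]
eef_rot: [[-0.987, 0.159, 0.002], [0.159, 0.987, -0.001], [-0.002, -0.001, -1.0]]
ft_force: [-0.1, -0.8, -2.1]
opening: 0.0337
```

```bash
python3 - <<'E'
from goal import *
o=manip.get_obs();print(o['clock'],o['eef_pos'],o['ft_force'],o['opening'])
print(delta((.5465,-.3314,.06),rot(166)))
E
```

```text
17.575 [ 0.57171536 -0.20315722  0.11997456] [-0.11248851 -0.77492551 -2.08731899] 0.03373426599261004
(array([   4.6, -130.6,   60. ]), array([-0.03,  0.11,  4.82]))
```

send_rows(commands="1 -35 5 0 0 1.5 25; 2 -70 14 0 0 3 25; 3 -98 28 0 0 4 25; 4 -118 44 0 0 4.8 25; 4.6 -130 56 0 0 4.8 25")

```text
clock: 18.2
eef_pos: [0.5468, -0.3298, 0.0631]
eef_rot: [[-0.971, 0.241, -0.0], [0.241, 0.971, 0.0], [0.0, 0.0, -1.0]]
ft_force: [-0.1, 0.6, -2.1]
opening: 0.0336
```

```bash
python3 - <<'E'
from goal import *
o=manip.get_obs();print(o['clock'],o['eef_pos'],o['ft_force'],o['opening'])
print(delta((.5465,-.3314,.0047),rot(166)))
cv2.imwrite('pics/d9.png',manip.read_camera('side')[...,::-1])
crop('pics/d9.png','pics/d9c.png',160,130,400,330,3.3)
E
```

```text
18.2 [ 0.5467732  -0.32984249  0.06313186] [-0.14330554  0.58751108 -2.12239674] 0.033586629329148424
(array([-0.1, -1.6, 58.4]), array([ 0.01, -0.01,  0.06]))
```

View pics/d9c.png

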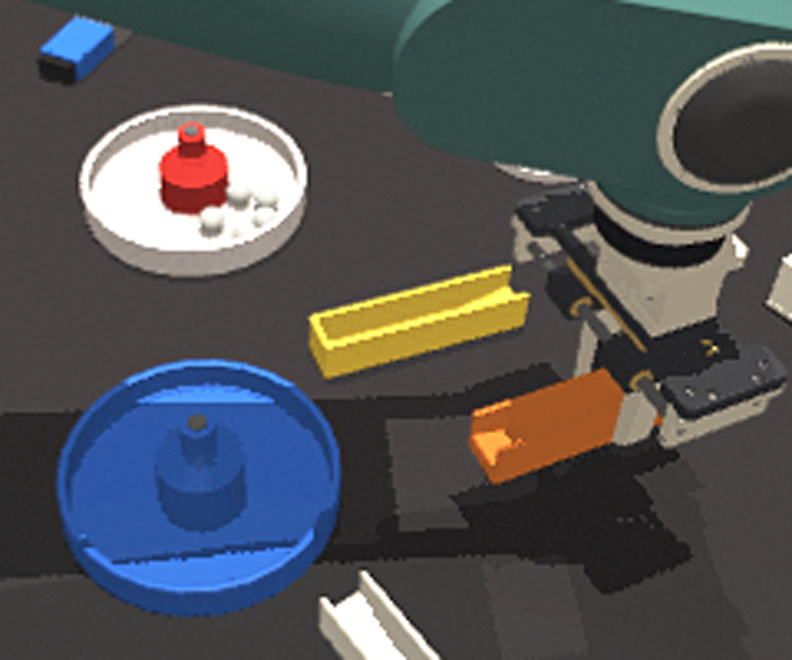

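The spot is free and the five balls rest in the channel. I lower the scoop.

send_rows(commands="0 -0.5 15 0 0 0 25; 0 -1 32 0 0 0 25; 0 -1.5 46 0 0 0 25; 0 -1.5 53 0 0 0 25; 0 -1.5 55 0 0 0 25")

```text
clock: 18.88
eef_pos: [0.5471, -0.3304, 0.009]
eef_rot: [[-0.971, 0.24, -0.0], [0.24, 0.971, 0.0], [0.0, 0.0, -1.0]]
ft_force: [0.0, -0.3, -1.8]
opening: 0.0337
```

send_rows(commands="0 0 1 0 0 0 25; 0 0 2 0 0 0 25; 0 0 2 0 0 0 25")

```text
clock: 19.25
eef_pos: [0.5472, -0.3307, 0.0077]
eef_rot: [[-0.971, 0.24, 0.0], [0.24, 0.971, -0.0], [-0.0, -0.0, -1.0]]
ft_force: [-0.3, -0.2, -2.6]
opening: 0.034
```

send_rows(commands="0 0 0.7 0 0 0 25; 0 0 1.5 0 0 0 25; 0 0 2.2 0 0 0 25; 0 0 2.2 0 0 0 25")

```text
clock: 19.75
eef_pos: [0.5471, -0.3305, 0.0052]
eef_rot: [[-0.971, 0.24, -0.0], [0.24, 0.971, 0.0], [0.0, 0.0, -1.0]]
ft_force: [-0.6, 0.5, -2.4]
opening: 0.0338
```

send_rows(commands="0 0 0.4 0 0 0 25; 0 0 0.8 0 0 0 25; 0 0 0.8 0 0 0 25")

```text
clock: 20.12
eef_pos: [0.5472, -0.3306, 0.0047]
eef_rot: [[-0.971, 0.24, 0.0], [0.24, 0.971, -0.0], [-0.0, -0.0, -1.0]]
ft_force: [-2.2, 1.5, 2.9]
opening: 0.0337
```

Touchdown (+5 N). I release and retreat upwards.

send_rows(commands="0 0 0 0 0 0 36; 0 0 0 0 0 0 44; 0 0 0 0 0 0 55; 0 0 0 0 0 0 60; 0 0 0 0 0 0 60", newtons=15)

```text
clock: 20.75
eef_pos: [0.5471, -0.3306, 0.0045]
eef_rot: [[-0.971, 0.24, 0.0], [0.24, 0.971, -0.0], [-0.0, -0.0, -1.0]]
ft_force: [0.9, -1.2, 0.2]
opening: 0.0597
```

send_rows(commands="0 0 -5 0 0 0 60; 0 0 -25 0 0 0 60; 0 0 -60 0 0 0 60; 0 0 -100 0 0 0 60; 0 0 -150 0 0 0 60")

```text
clock: 21.38
eef_pos: [0.5468, -0.3303, 0.1568]
eef_rot: [[-0.971, 0.24, -0.0], [0.24, 0.971, -0.0], [0.0, -0.0, -1.0]]
ft_force: [-0.2, -0.8, 0.4]
opening: 0.06
```

send_rows(commands="-20 -10 -30 0 0 0 60; -40 -15 -50 0 0 0 60; -60 -20 -60 0 0 0 60; -60 -20 -60 0 0 0 60")

```text
clock: 21.88
eef_pos: [0.6012, -0.3647, 0.2162]
eef_rot: [[-0.971, 0.24, 0.002], [0.24, 0.971, -0.001], [-0.002, -0.001, -1.0]]
ft_force: [-0.4, 0.3, -0.4]
opening: 0.06
```

```bash
python3 - <<'E'
from goal import *
o=manip.get_obs();print(o['clock'],o['eef_pos'],o['ft_force'],o['opening'])
for n in ['side','scene','wrist']: cv2.imwrite(f'pics/{n}10.png',manip.read_camera(n)[...,::-1])
crop('pics/scene10.png','pics/s10c.png',225,145,305,210,9)
E
```

```text
21.875 [ 0.60119951 -0.36474613  0.21623227] [-0.37255197  0.3019625  -0.36255475] 0.060005881641094126
```

View pics/side10.png

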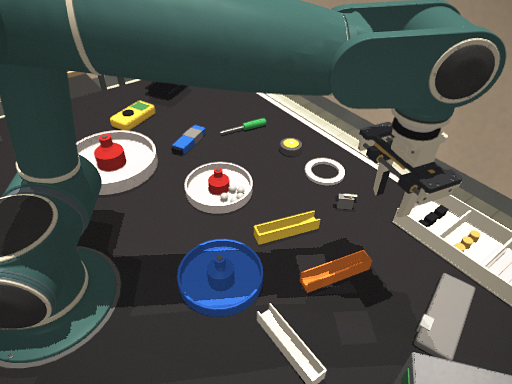

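View pics/s10c.png

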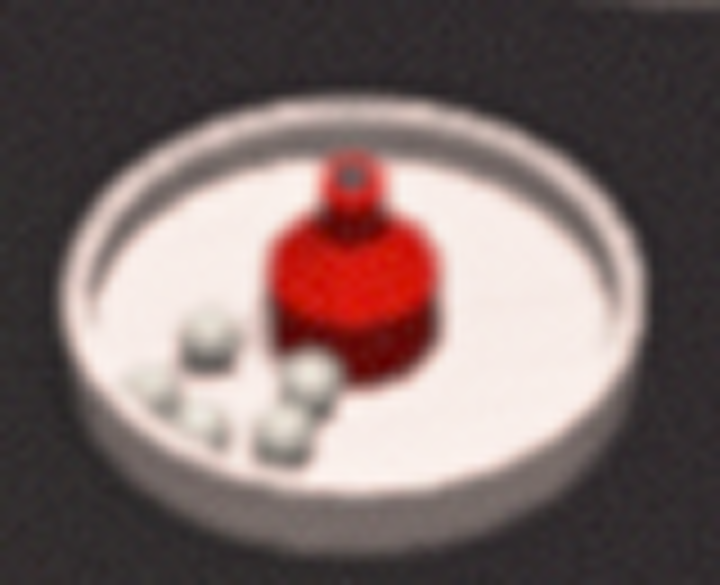

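View pics/wrist10.png

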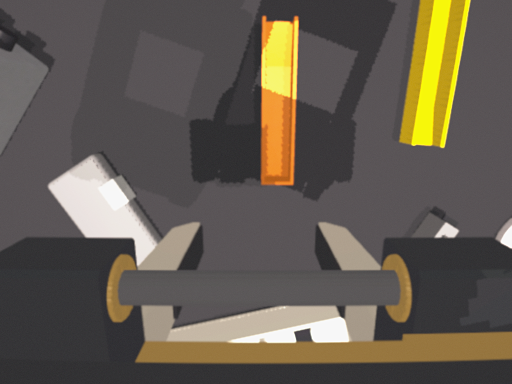

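View pics/scene10.png

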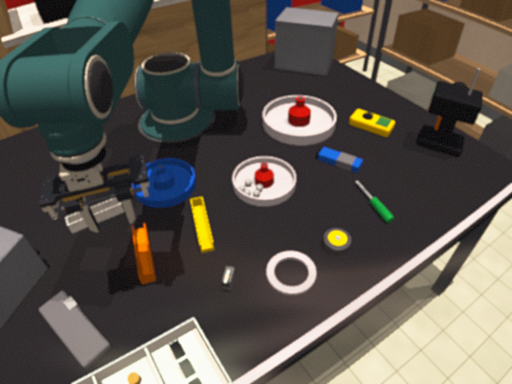

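The scene crop shows five balls lying still on the channel floor at about (210,340), (155,385), (205,425), (312,378) and (283,432). The empty orange scoop stands upright at wrist (279,100) and side (336,270). The bystanders are where they were, and the robot touches nothing, so I hand in.

```bash
python3 -c "
from workcell import manip
o=manip.get_obs(); print(o['clock'],o['ft_force'],abs(o['joint_vel']).max()); print(manip.close_job())"
```

```text
22.025 [-0.08617915  0.60321524 -0.05584854] 0.004910005627444803
the job is handed in; nothing more can be done
None
```

The job is done and handed in at 22 s of the 64 s allowed. I carried the orange scoop level to the smaller red-hub race and rested its spout gently on the rim, with about 4 N of contact. I then tipped it slowly to 33° about the rim contact, beside the hub. The empty scoop went back upright on its old free spot.

- **Balls:** the last pictures show all five lying in the channel.
- **Scoop:** it stands empty and upright. Its held load fell from 4.1 N to 2.0 N, which matches five balls gone.
- **Surroundings:** the bystanders look unmoved by eye; I did not measure them. The gripper is clear and the arm was at rest at hand-in.
- **Disagreements:** the cameras put the race centre up to about 3.5 mm apart in y, within the margin I left. The first grasp sat about 4 mm high, so I reopened and regripped lower before lifting.

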